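Lever the corker up onto its packing fork

ROBOT

A 6-joint arm with a two-finger parallel gripper is mounted at the origin on the work surface. World frame = base frame: x ahead of the robot, y to its left, z up, the work surface at z = 0. Lengths are in m, angles in degrees, forces in N, time in s.
With the tool pointing down it reaches from about 0.35 to 0.975 m from the base axis. Payload 17.4 kg.
Tool frame: the origin (TCP) lies between the finger pads; the fingertips stand 22 mm ahead of it and the grasp point (between the pads) lies 3 mm ahead of it; z points along the fingers, y is the direction in which the jaws open and shut (so a half turn about z gives the same grasp; the last joint's range is limited). The gripper opens to 85 mm and grips with 20 to 120 N. Pads are 22 mm wide; open, the fingers measure 114 mm over their backs; the gripper's body (76 mm by 85 mm) begins 54 mm behind the grasp point. The pads swing forward as they close: fully open they stand 13 mm farther back than shut.
Start: joints at [-79.458, 6.646, 82.598, -0, 90.757, -2.166], TCP at [0.148, -0.658, 0.253] pointing down, gripper open.
Joint ranges: [-162.19, 162.19], [-47.58, 125.68], [4.15, 143.07], [-65.23, 245.23], [0.69, 171.88], [-170.13, 170.13]. Speed limits (degrees/s): [108.29, 108.29, 127.2, 180, 180, 180].

INTERFACE

Orientations are given as [roll, pitch, yaw] about the fixed x, y, z axes, in that order (R = Rz(yaw) Ry(pitch) Rx(roll)).
In Python, from plant import arm, get_image gives the robot as it stands. Calls block until the motion is done:
- arm.movep(position, orientation): joint-space move of the TCP to a pose.
- arm.move_linear(position, rot=None, max_speed=0.15, guard=None): straight line of the TCP; rot=None keeps the orientation; max_speed is the mean speed in m/s. With guard (N) it stops when the force on the tool has changed by that much, and returns True; else False.
- arm.goto_joints(angles): joint-space move.
- arm.command_gripper(opening): finger opening in m; the grip force is fixed at half the most; returns when the fingers have stopped.
- arm.dwell(seconds).
- arm.solve_ik(position, orientation): joint angles nearest the present ones, or None.
- get_image(name): name is "side" or "top" or "wrist"; returns a dict with "img" (420x560x3 uint8, red, green, blue), "range_z" (420x560 float32, m along the optical axis (not along the pixel's ray), 0 where there is no reading), "fovy" (degrees; the focal length in pixels is half the picture's height over the tangent of half this angle, whatever the lens; pixels are square), "cx", "cy" (the principal point, pixels), "world_to_cam" (4x4, takes a point from world to camera coordinates). Camera axes: x right, y down, z forward; pixel columns grow to the right and rows downward; lengths in m; the calibration is good to about 2 mm. A picture is of the moment at which its call begins.
A pose or a line that the arm cannot do raises arm.MotionError and nothing moves.
- arm.finish_job(): hands the job in, once; it reports no verdict.
Readings, each from a call of its own:
- arm.get_time_s(): time.
- arm.get_qpos(): joint angles.
- arm.get_qvel(): joint speeds.
- arm.get_effort(): joint torques, N m.
- arm.get_ee_pos(): TCP position.
- arm.get_tool_rot(): TCP orientation.
- arm.get_contact_force(): force on the tool from outside, world axes, zero at the start.
- arm.get_moment(): the same for the moment, N m.
- arm.get_grip_width(): finger opening in m.
Only numpy, scipy, OpenCV 4.12 (cv2) and the standard library are available. Lean on these libraries where they do the work, as an engineer would, in place of code of your own. Each camera call takes 0.05 s, during which the arm holds its last target.

TASK

The green bench corker sits low at the front. Press down on the rubber-sleeved end of the pry bar that runs over the fulcrum block and under the corker, so that the bar lifts the front of the corker until the spring-loaded packing fork slides in under its two front feet; then let the bar come up and take your hand away, leaving the corker standing on the fork and the bar still in its fulcrum. Lift with the bar only, never touching the corker or the fork, and leave the spare bar, the bottle and the jar alone.

Things in the scene. Friction and masses are not known exactly. Their poses are not given: they have to be found in the camera images.
- bar_end (a point): Where to press: top of the black rubber sleeve (65 x 26 mm) on the raised free end of the pry bar, 190 mm from the fulcrum and 25 mm from the bar's outer end; about 125 mm above the bench at first. x runs along the bar to the corker, z out of its top. The feet clear the fork with the bar about 5 degrees short of level; on to 5 degrees past level (point 65 to 47 mm high) is safe. Takes 5 to 15 N.
- bar_heel (a point): Point on the underside of the pry bar, 13 mm below the level of the sleeve's top face, in the notch that rests on the fulcrum ridge. The bar is loose, dark flat steel, 300 mm long, 22 x 10 mm in section, 0.7 kg; at the start it slopes up about 18 degrees from the corker to its free end, its nose under the front edge of the corker. Axes as bar_end.
- fulcrum (a point): Top of the round steel ridge on the wooden fulcrum block (60 x 50 mm), 52 mm above the bench; the bar turns on it. Fixed to the bench. x axis points level along the bar towards the corker, y along the ridge. Two steel cheeks up to 68 mm above the bench stand either side of the bar.
- fork (a joint): How far (m) the aluminium packing fork, 12 mm thick, flat on the bench, its two prongs either side of the fulcrum block, has slid towards the corker: 0 to 0.002 at the start, prongs butting against the front feet; 0.034 fully home under both feet. A spring of about 6 N drives it in by itself, within half a second, once the feet are lifted clear.
- corker_front (a point): Middle of the top of the corker's base plate at its front edge, above the bar; about 62 mm high at the start, 73 mm when on the fork. x runs from front to rear. The corker: green machine, about 5 kg, base plate 210 x 150 x 14 mm on four 47 mm feet, loose on the bench, with a steel column and green head up to 300 mm high. Its rear feet are already on a 12 mm rail.
- spare_mid (a point): Middle of a spare pry bar (220 x 22 x 10 mm, with a rubber sleeve) lying level on a plain wooden block 40 mm high, under nothing: a bystander to be left alone.
- bottle: Full green wine bottle, 74 mm across and 290 mm high, standing; origin at the centre of its underside. A bystander.
- jar: White glue jar, 72 mm across and 85 mm high, standing; origin at the centre of its underside. A bystander.

How it is judged (in metres and radians):
On the way:
1. the front of the corker is raised by the pry bar, clear above the fork (height (world z) of corker_front above 0.0715 m and contact force between bar and corker above 3 N), for 0.1 s.
At the end, for the whole second after the job is handed in: The fork has slid at least 24 mm in, the corker stands at rest on it (front edge of its base plate 69 to 78 mm above the bench), within 30 mm of where it started, and the bar still rests in its fulcrum (heel within 15 mm of the ridge, within 20 degrees of its line) (value of joint fork above 0.024 m and height (world z) of corker_front between 0.069 and 0.078 m and distance of corker_front from where it was at the start of the episode below 0.03 m and linear speed of corker below 0.02 m/s and distance between bar_heel and fulcrum below 0.015 m and angle between the x axis of bar_heel and the x axis of fulcrum, either way round below 0.35 rad); the robot touches nothing.
It fails at once if the robot touches the corker (contact force between any of the fingers, the arm and corker above 1 N).
It fails at once if the robot touches the packing fork (contact force between any of the fingers, the arm and fork above 1 N).
It fails at once if the corker is tipped by more than 17 degrees (angle between corker_front's own z axis and vertical above 0.3 rad).
It fails at once if the spare bar, the bottle or the jar is moved by more than 30 mm (distance of any of spare_mid, bottle, jar from where it was at the start of the episode above 0.03 m).
It also fails if it takes over 35 s, if anything falls off the work surface, if the arm or the gripper's body presses on something with over 40 N, if the wrist force passes 120 N, or if a joint passes its speed limit or range.

## Working session

There is one attempt and no reset: what is moved stays moved. The work goes in short steps, each a Python script; the robot and the scene stay as the last script left them, time stands still between calls to the robot, and variables do not carry over. Pictures are saved under pics/ and viewed, and the job is handed in when it is done.

```bash
mkdir -p pics
cat > h.py <<'E'
import numpy as np, cv2
from plant import arm, get_image
def snap(n,f):
    d=get_image(n); cv2.imwrite(f'pics/{f}.png',cv2.cvtColor(d['img'],cv2.COLOR_RGB2BGR)); np.savez(f'pics/{f}.npz',**d); return d
def cloud(d):
    z=d['range_z'];H,W=z.shape;f=H/2/np.tan(np.radians(float(d['fovy']))/2)
    v,u=np.mgrid[:H,:W]
    P=np.stack([(u-d['cx'])*z/f,(v-d['cy'])*z/f,z,np.ones_like(z)],-1)
    w=P@np.linalg.inv(d['world_to_cam']).T
    w[z==0]=np.nan
    return w[...,:3]
E
python3 - <<'E'
from h import *
for n in('side','top','wrist'): snap(n,n+'0')
print(arm.get_time_s(),arm.get_tool_rot())
E
```

```text
0.15 [-1.79951869e+02 -1.62503514e-03  1.27072996e+01]
```

View pics/side0.png

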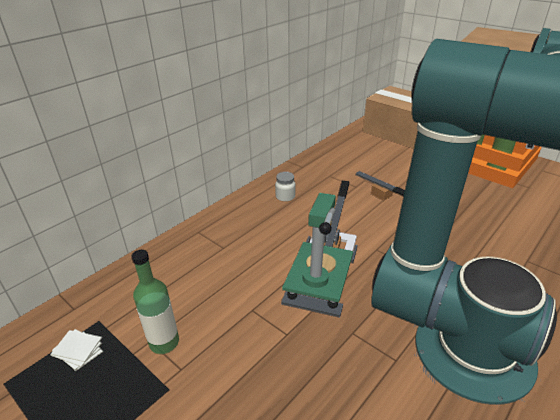

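View pics/top0.png

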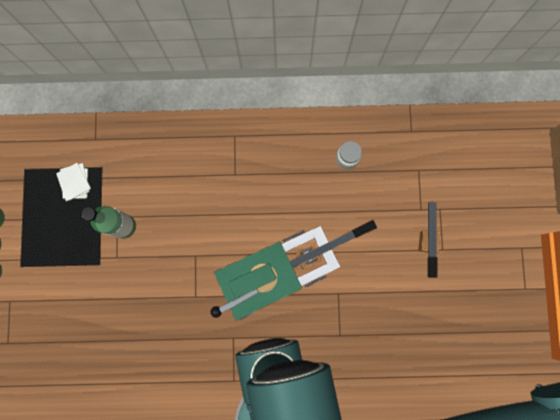

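View pics/wrist0.png

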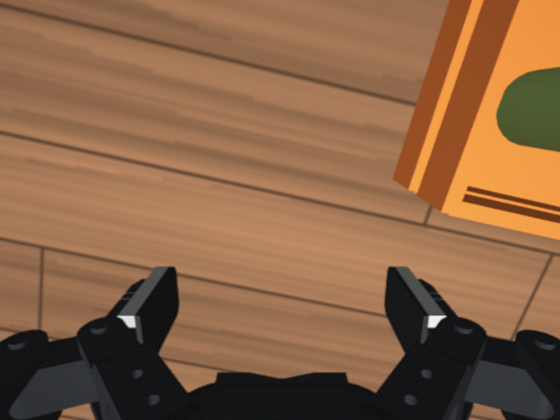

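The top view shows the pry bar running from about (295,262) to its sleeve at (364,228). The fulcrum is near (308,256), the spare bar near (432,240), the jar at (349,154), and the bottle near (115,222).

Run:
```python
from h import *
d=dict(np.load('pics/top0.npz'));w=cloud(d)
img=d['img'].astype(int)
print(np.linalg.inv(d['world_to_cam'])[:3])
for u,v in [(364,228),(370,225),(358,231),(350,235),(340,239),(330,244),(320,249),(308,256),(298,263),(290,278),(258,279),(432,240),(349,153)]: print(u,v,w[v,u].round(4),img[v,u])
# sleeve: dark pixels in region, z>0.08
m=np.zeros(img.shape[:2],bool);m[210:275,290:385]=1
m&=(w[...,2]>.04)
dark=m&(img.max(2)<35)&(w[...,2]>.09)
P=w[dark];print(len(P),P.mean(0),P.min(0),P.max(0))
bar=m&(w[...,2]>.06)&(w[...,0]>-9)&(img.max(2)<130)&(abs(img[...,1]-img[...,0])<25)
v,u=np.nonzero(bar&(np.arange(560)[None]>312));Q=w[v,u];
c=Q.mean(0);U,S,V=np.linalg.svd(Q-c);print(len(Q),c,V[0],V[2],S)
cv2.imwrite('pics/topz.png',cv2.cvtColor(cv2.resize(d['img'][200:330,200:400],None,fx=4,fy=4,interpolation=cv2.INTER_NEAREST),cv2.COLOR_RGB2BGR))
```

```text
[[-0.02394153 -0.99157952  0.12726691  0.40790268]
 [-0.99968134  0.02476486  0.00489079 -0.00353311]
 [-0.00800136 -0.12710926 -0.99185645  1.52892213]]
364 228 [ 0.5484 -0.2319  0.12  ] [30 31 32]
370 225 [ 0.5552 -0.247   0.1304] [31 32 31]
358 231 [ 0.541  -0.2159  0.1136] [32 33 35]
350 235 [ 0.5309 -0.194   0.1085] [81 85 92]
340 239 [ 0.5218 -0.1677  0.0917] [80 84 89]
330 244 [ 0.5091 -0.14    0.0822] [79 84 89]
320 249 [ 0.4961 -0.1119  0.0736] [76 82 85]
308 256 [ 0.4779 -0.078   0.0564] [78 82 86]
298 263 [ 0.4587 -0.0489  0.0537] [77 83 89]
290 278 [ 0.4165 -0.0247  0.0602] [ 67 119  96]
258 279 [0.4147 0.0563 0.2761] [ 71 124 100]
432 240 [ 0.5155 -0.4373  0.0519] [76 81 86]
349 153 [ 0.7704 -0.2042  0.0851] [150 153 150]
144 [ 0.54701964 -0.23203447  0.11925399] [ 0.52705838 -0.2621576   0.10541419] [ 0.56574774 -0.20239578  0.13347302]
550 [ 0.52301305 -0.17913738  0.09878094] [-0.39744145  0.86033332 -0.3191659 ] [ 0.11423697 -0.29872175 -0.94747835] [1.37560786 0.15565927 0.07152703]
```

View pics/topz.png

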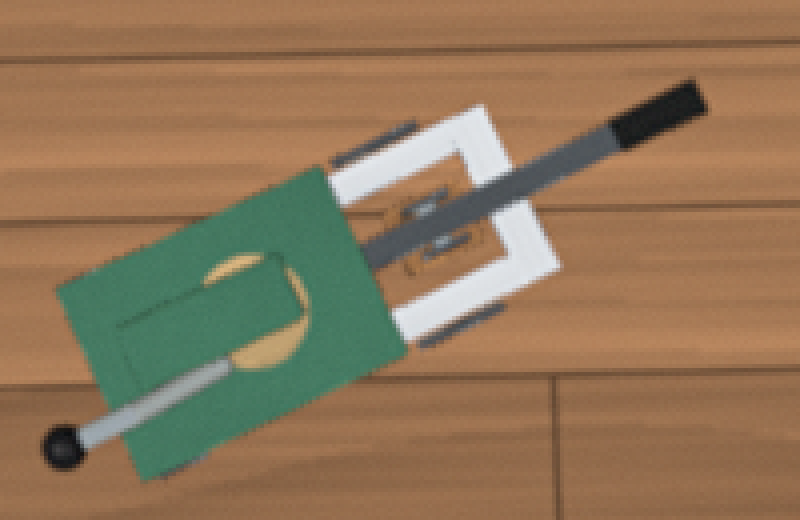

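```bash
cat >> h.py <<'E'
F=np.array([0.478,-0.078]); u=-np.array([-0.397,0.860])/np.hypot(.397,.860)
def pt(th):
    t=np.radians(th); r=.190*np.cos(t)-.013*np.sin(t); return np.r_[F+u*r,.052+.19*np.sin(t)+.013*np.cos(t)]
def tcp(th,dz=0): return pt(th)+[0,0,.022+dz]
E
python3 - <<'E'
from h import *
print(pt(18.5),pt(-3))
arm.command_gripper(0.0)
best=None
for yaw in(114.8,-65.2):
    q=arm.solve_ik(tcp(18.5,.06),[180,0,yaw]);print(yaw,q)
    if q is not None and (best is None or abs(np.array(q)[5])<best[0]): best=(abs(np.array(q)[5]),yaw)
yaw=best[1];print(yaw)
arm.movep(tcp(18.5,.08),[180,0,yaw])
print(arm.get_time_s(),arm.get_ee_pos(),arm.get_tool_rot(),arm.get_grip_width(),arm.get_contact_force())
snap('top','top1');snap('side','side1');snap('wrist','wrist1')
E
```

```text
[ 0.55178972 -0.23784674  0.12461609] [ 0.5578098  -0.25088772  0.05503835]
114.8 [-25.75054553  -1.63562741  95.47913589   0.          86.15649151
 -50.55054553]
-65.2 [-2.57505455e+01 -1.63562741e+00  9.54791359e+01 -2.54444375e-14
  8.61564915e+01  1.29449454e+02]
114.8
3.0083 [ 0.55157404 -0.23861111  0.2266759 ] [-1.79997447e+02  9.11138084e-03  1.14714593e+02] 0.0002571087070943687 [ 0.07118748 -0.19865607  0.47141116]
```

View pics/wrist1.png

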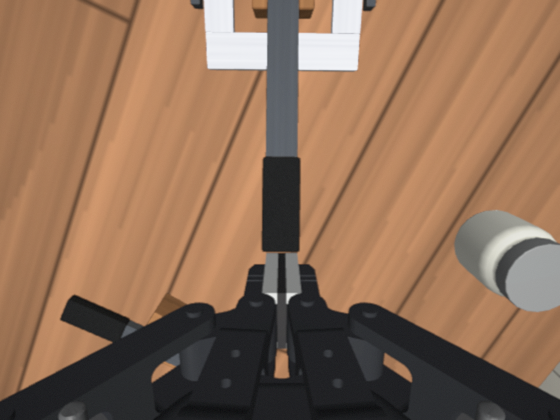

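View pics/side1.png

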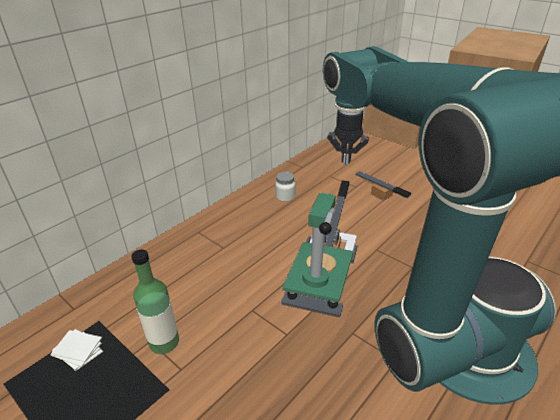

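View pics/top1.png

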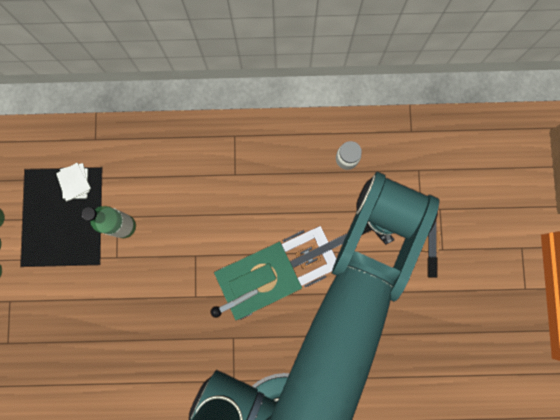

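The wrist view shows the bar straight above column 281, in line with the closed fingers at column 282. The sleeve is visible over rows 157–250. I'll measure where it ends.

Run:
```python
from h import *
d=dict(np.load('pics/wrist1.npz'));w=cloud(d)
for v in (60,100,150,162,180,200,220,240,247,252,258,265):
    p=w[v,281]; print(v,p.round(4),'r along',round(float((p[:2]-F)@u),4),'lat',round(float(np.cross(u,p[:2]-F)),4),d['img'][v,281])
```

```text
60 [ 0.5087 -0.1476  0.0873] r along 0.076 lat -0.0013 [ 91  96 102]
100 [ 0.5197 -0.1715  0.0949] r along 0.1024 lat -0.0013 [ 93  97 104]
150 [ 0.5334 -0.2014  0.1061] r along 0.1352 lat -0.0014 [ 95 102 107]
162 [ 0.5366 -0.2082  0.1105] r along 0.1428 lat -0.0014 [35 37 37]
180 [ 0.5414 -0.2185  0.1155] r along 0.1542 lat -0.0014 [36 37 38]
200 [ 0.5467 -0.2302  0.1195] r along 0.167 lat -0.0014 [35 36 37]
220 [ 0.5522 -0.242   0.1232] r along 0.18 lat -0.0014 [37 39 38]
240 [ 0.5574 -0.2534  0.1279] r along 0.1925 lat -0.0014 [39 39 39]
247 [ 0.5593 -0.2575  0.1292] r along 0.197 lat -0.0014 [35 37 36]
252 [ 0.5843 -0.3123 -0.    ] r along 0.2572 lat -0.0017 [121  89  66]
258 [ 0.5466 -0.2296  0.2136] r along 0.1664 lat -0.0013 [29 29 30]
265 [ 0.5463 -0.229   0.2216] r along 0.1657 lat -0.0013 [29 29 29]<stdin>:4: DeprecationWarning: Arrays of 2-dimensional vectors are deprecated. Use arrays of 3-dimensional vectors instead. (deprecated in NumPy 2.0)
```

Measured sleeve runs 139–199 mm from the fulcrum; the bar end is expected at about 200 mm, so this agrees. Now pressing.

Run:
```python
from h import *
arm.move_linear(tcp(18.5,.015),max_speed=.12)
g=arm.move_linear(tcp(18.5,-.02),max_speed=.03,guard=2.5)
p=arm.get_ee_pos();print(arm.get_time_s(),g,p,p[2]-.022,arm.get_contact_force())
for th in (14,10,6,3,0):
    arm.move_linear(tcp(th),max_speed=.05)
    print(th,arm.get_ee_pos().round(4),arm.get_contact_force().round(1))
print(arm.get_time_s())
for n in('side','wrist','top'): snap(n,n+'2')
```

```text
4.525 True [ 0.55160898 -0.23782397  0.14353878] 0.1215387839541382 [-0.03272525  1.38236454  3.15217368]
14 [ 0.5539 -0.2425  0.1323] [-0.7  1.5  2. ]
10 [ 0.5555 -0.246   0.1197] [0.5 0.1 2.7]
6 [ 0.5566 -0.2484  0.1067] [ 0.5 -0.1  2.1]
3 [ 0.5571 -0.2496  0.0968] [-0.3 -0.1  2.1]
0 [ 0.558  -0.2506  0.0876] [-1.   2.   7.7]
6.4583
```

View pics/wrist2.png

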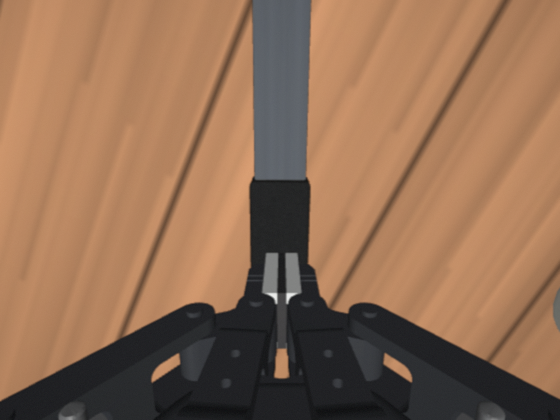

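View pics/top2.png

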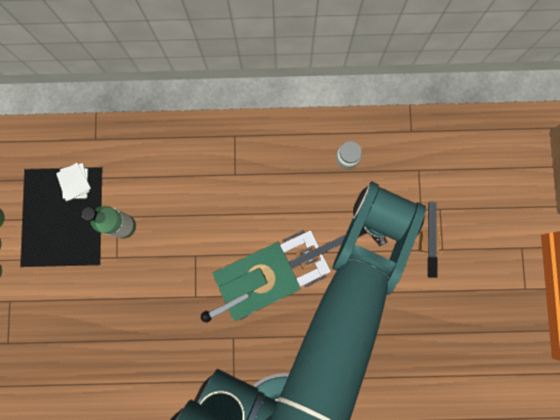

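The fork's outer edge has moved from about column 338 to 328, so it looks to be in. I'll measure the corker's front height and the fork's travel.

```bash
cat >> h.py <<'E'
def measure(d):
    w=cloud(d);img=d['img'].astype(int)
    r=(w[...,:2]-F)@(u); l=(w[...,0]-F[0])*u[1]-(w[...,1]-F[1])*u[0]
    white=(img.min(2)>150)&(abs(w[...,2]-.012)<.012)&(abs(l)<.08)&(abs(r)<.2)
    green=(img[...,1]-img[...,0]>30)&(abs(w[...,2]-.068)<.02)&(abs(l)<.06)&(r<0)&(r>-.3)
    rr=r[green];zz=w[...,2][green]; e=np.percentile(rr,99.5); s=np.polyfit(rr,zz,1)
    return dict(forkouter=round(float(np.percentile(r[white],99)),4),front_r=round(float(e),4),front_z=round(float(np.polyval(s,e)),4),tilt=round(float(np.degrees(np.arctan(s[0]))),2))
E
python3 - <<'E'
from h import *
print(measure(dict(np.load('pics/top0.npz'))),measure(dict(np.load('pics/top2.npz'))))
arm.dwell(.3);print(arm.get_contact_force(),measure(snap('top','top3')),arm.get_ee_pos())
E
```

```text
{'forkouter': 0.0737, 'front_r': -0.0567, 'front_z': 0.0577, 'tilt': -4.71} {'forkouter': 0.0417, 'front_r': -0.0613, 'front_z': 0.0751, 'tilt': 0.84}
[-0.31808175  1.9248837   7.64130373] {'forkouter': 0.0417, 'front_r': -0.0612, 'front_z': 0.0751, 'tilt': 0.86} [ 0.55802556 -0.25053903  0.08787201]
```

The fork has slid 32 mm (0.0737 to 0.0417). The front rose 17 mm and stayed up under load for more than 0.3 s. Now I'll let the bar up along its arc.

Run:
```python
from h import *
for th in (2,4,6,8,10,12):
    arm.move_linear(tcp(th),max_speed=.03)
    print(th,arm.get_ee_pos()[2].round(4),arm.get_contact_force().round(1))
p=arm.get_ee_pos()
arm.move_linear([p[0],p[1],.26],max_speed=.12)
arm.dwell(.5)
print(arm.get_time_s(),arm.get_contact_force(),measure(snap('top','top4')));d=snap('wrist','wrist4');snap('side','side4')
w=cloud(d)
for v in range(0,290,25):print(v,w[v,281].round(4),((w[v,281][:2]-F)@u).round(4))
```

```text
2 0.0939 [ 0.3 -1.4  4.2]
4 0.1001 [-0.5 -0.6 -0.6]
6 0.1071 [-0.3 -0.2  1. ]
8 0.1136 [-0.   0.9  0.3]
10 0.12 [ 0.3  0.5 -0.6]
12 0.1265 [ 1.   0.3 -1.1]
10.975 [ 0.24660633  0.53387437 -0.06159895] {'forkouter': 0.0415, 'front_r': -0.0607, 'front_z': 0.0722, 'tilt': -0.09}
0 [ 0.4903 -0.1069  0.0632] 0.0314
25 [ 0.498  -0.1237  0.0652] 0.0499
50 [ 0.5059 -0.1408  0.0658] 0.0687
75 [ 0.5141 -0.1585  0.0665] 0.0882
100 [ 0.5225 -0.1767  0.0672] 0.1083
125 [ 0.5312 -0.1956  0.0684] 0.129
150 [ 0.54   -0.2146  0.073 ] 0.15
175 [ 0.5492 -0.2346  0.0736] 0.172
200 [ 0.5588 -0.2554  0.0741] 0.1949
225 [ 0.5797 -0.3009 -0.0009] 0.245
250 [ 0.5924 -0.3283  0.0013] 0.2752
275 [ 0.5498 -0.2352  0.2623] 0.1728
```

View pics/wrist4.png

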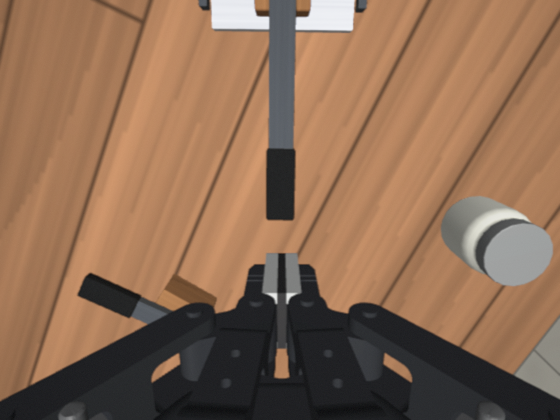

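View pics/top4.png

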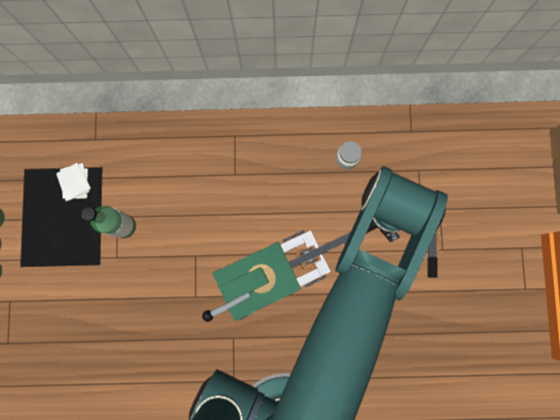

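The top view shows the corker level, with the fork edge still at column 328. In the wrist view the bar lies at 2–3 degrees with its sleeve ending at row 218 (about 0.211 m from the fulcrum, 0.215 m expected), so it is seated. Nothing is being touched, so I'm handing in.

Run:
```python
from h import *
arm.finish_job();print(arm.get_time_s())
```

```text
the job is handed in; nothing more can be done
the job is handed in; nothing more can be done
```

The corker is standing level on the fork, the bar is still in its fulcrum, and I have handed the job in. I pressed the sleeve down along the bar's arc with closed fingers to about level, at about 8 N. I then let the bar up, backed off to a TCP height of 0.26 m and handed in at about 11 s.

| Check | Measured | Needed |
|---|---|---|
| Fork travel | about 32 mm | at least 24 mm |
| Front edge of base plate, at rest | 72 mm | 69 to 78 mm |
| Corker tilt | about 0° | – |
| Corker shift along the bar line | about 4 mm | under 30 mm |
| Bar angle (slope), free end up | about 2–3° | under 20° from its line |
| Bar heel from the ridge (inferred from the bar's outer end) | within about 5 mm | under 15 mm |
| Force on the tool after release | below 1 N | none |

- **Disagreement:** my front-height measurement read 58 mm at the start, against the stated 62 mm. It may read low when the base plate is tilted, but the final 72 mm, taken with the plate level, fits the expected 73 mm.
- **Lift:** the front edge read 75 mm, above the 71.5 mm needed, with the bar under load for more than 0.3 s. I could not measure the force between bar and corker itself.
- **Bystanders:** the bottle, the jar and the spare bar looked unmoved in the last pictures, though I did not measure their positions.

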